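# Empty the block heater into the sample rack, in order

### The job

The heating test is over: move the four sample containers one by one out of the block heater into the four places of the grey plastic rack, keeping their order. The one next to the heater's control panel goes into the place next to the rack's handle, the second into the second place, and so on to the other end. Keep the containers upright, stand each on the floor of its place, and do not shove or tip the rack, which is light.

Things in the scene. Friction and masses are not known exactly. Their poses are not given: they have to be found in the camera images.
- tube: the tall slim one: a flat-bottomed round plastic tube, 30 mm in diameter, with a ribbed screw cap 35 mm in diameter over its top 17 mm; 116 mm high in all, about 70 g. Origin: centre of its underside, z up along its axis.
- vial: a round injection vial of greyish glass: straight body 42 mm in diameter up to 55 mm, then shoulder and a narrow neck with a small aluminium crimp cap 21 mm in diameter; 78 mm high, about 110 g. Origin: centre of its underside, z up.
- square_bottle: a square white plastic bottle: body 40 x 40 mm up to 66 mm, sloping shoulder, round screw cap 29 mm in diameter; 90 mm high, about 90 g. Origin: centre of its underside, z up, x and y square to its flat sides.
- jar: a short wide jar: body 44 mm in diameter up to 46 mm, then a wide flat lid 48 mm in diameter; 67 mm high, about 90 g. Origin: centre of its underside, z up.
- heater: dry-block heater, a low cream box fixed to the table, 72 mm high, 112 wide, with a row of four aluminium blocks flush in its top. Origin: on the table under the middle of the row; x along the row, away from the control panel; z up. Places at x = -99, -33, 33, 99 mm, y = 0, counted from the black control panel (90 mm high), which lies at x = -132 to -237 mm, the end towards the robot.
- rack: light loose grey plastic rack (170 g) on two cross feet at x = +-85 mm, a row of four square places, a loop handle at one end. Origin: on the table under its middle; x along the row to the handle (far from the robot; to x = 181 mm, 35 mm high). 270 x 70 mm, walls 34 mm high. Place centres x = 99 (by the handle), 33, -33, -99 mm, y = 0; each 60 (x) x 62 mm inside, floor 12 mm above the table.
- block_tube: one of the four aluminium heating blocks, 64 (along the row) x 78 x 50 mm, fixed in the heater; it is the one in which the tube stands at the start. Origin: centre of its underside; x and y as the heater's. Its pocket, round and 34 mm in diameter, is 22 mm deep, so the pocket floor is 28 mm and the block's top 50 mm above the origin.
- block_vial: one of the four aluminium heating blocks, 64 (along the row) x 78 x 50 mm, fixed in the heater; it is the one in which the vial stands at the start. Origin: centre of its underside; x and y as the heater's. Its pocket, round and 46 mm in diameter, is 22 mm deep, so the pocket floor is 28 mm and the block's top 50 mm above the origin.
- block_square_bottle: one of the four aluminium heating blocks, 64 (along the row) x 78 x 50 mm, fixed in the heater; it is the one in which the square bottle stands at the start. Origin: centre of its underside; x and y as the heater's. Its pocket, square, 44 x 44 mm, is 22 mm deep, so the pocket floor is 28 mm and the block's top 50 mm above the origin.
- block_jar: one of the four aluminium heating blocks, 64 (along the row) x 78 x 50 mm, fixed in the heater; it is the one in which the jar stands at the start. Origin: centre of its underside; x and y as the heater's. Its pocket, round and 48 mm in diameter, is 22 mm deep, so the pocket floor is 28 mm and the block's top 50 mm above the origin.

How it is judged (in metres and radians):
At the end, for the whole second after the job is handed in: Each container upright (0.12 rad), on the floor (6 mm) and within 20 mm each way of the centre of the rack place whose number from the handle is that of its block from the control panel; rack level (0.05 rad), within 40 mm of its start; all at rest (((x of block_tube in the frame of heater between -0.114 and -0.084 m and x of tube in the frame of rack between 0.079 and 0.119 m) or (x of block_tube in the frame of heater between -0.048 and -0.018 m and x of tube in the frame of rack between 0.013 and 0.053 m) or (x of block_tube in the frame of heater between 0.018 and 0.048 m and x of tube in the frame of rack between -0.053 and -0.013 m) or (x of block_tube in the frame of heater between 0.084 and 0.114 m and x of tube in the frame of rack between -0.119 and -0.079 m)) and y of tube in the frame of rack between -0.02 and 0.02 m and z of tube in the frame of rack between 0.006 and 0.018 m and angle between each of tube, vial, square_bottle, jar's own z axis and vertical below 0.12 rad and linear speed of each of tube, vial, square_bottle, jar, rack below 0.02 m/s and angular speed of each of tube, vial, square_bottle, jar below 0.2 rad/s and ((x of block_vial in the frame of heater between -0.114 and -0.084 m and x of vial in the frame of rack between 0.079 and 0.119 m) or (x of block_vial in the frame of heater between -0.048 and -0.018 m and x of vial in the frame of rack between 0.013 and 0.053 m) or (x of block_vial in the frame of heater between 0.018 and 0.048 m and x of vial in the frame of rack between -0.053 and -0.013 m) or (x of block_vial in the frame of heater between 0.084 and 0.114 m and x of vial in the frame of rack between -0.119 and -0.079 m)) and y of vial in the frame of rack between -0.02 and 0.02 m and z of vial in the frame of rack between 0.006 and 0.018 m and ((x of block_square_bottle in the frame of heater between -0.114 and -0.084 m and x of square_bottle in the frame of rack between 0.079 and 0.119 m) or (x of block_square_bottle in the frame of heater between -0.048 and -0.018 m and x of square_bottle in the frame of rack between 0.013 and 0.053 m) or (x of block_square_bottle in the frame of heater between 0.018 and 0.048 m and x of square_bottle in the frame of rack between -0.053 and -0.013 m) or (x of block_square_bottle in the frame of heater between 0.084 and 0.114 m and x of square_bottle in the frame of rack between -0.119 and -0.079 m)) and y of square_bottle in the frame of rack between -0.02 and 0.02 m and z of square_bottle in the frame of rack between 0.006 and 0.018 m and ((x of block_jar in the frame of heater between -0.114 and -0.084 m and x of jar in the frame of rack between 0.079 and 0.119 m) or (x of block_jar in the frame of heater between -0.048 and -0.018 m and x of jar in the frame of rack between 0.013 and 0.053 m) or (x of block_jar in the frame of heater between 0.018 and 0.048 m and x of jar in the frame of rack between -0.053 and -0.013 m) or (x of block_jar in the frame of heater between 0.084 and 0.114 m and x of jar in the frame of rack between -0.119 and -0.079 m)) and y of jar in the frame of rack between -0.02 and 0.02 m and z of jar in the frame of rack between 0.006 and 0.018 m and angle between rack's own z axis and vertical below 0.05 rad and distance of rack from where it was at the start of the episode below 0.04 m); the robot touches nothing.
It fails at once if a container was laid or knocked over (tilted more than 0.6 rad) (angle between any of tube, vial, square_bottle, jar's own z axis and vertical above 0.6 rad).
It fails at once if the rack was shoved more than 60 mm or tipped more than 0.2 rad (distance of rack from where it was at the start of the episode above 0.06 m or angle between rack's own z axis and vertical above 0.2 rad).
It also fails if it takes over 123 s, if anything falls off the work surface, if the arm or the gripper's body presses on something with over 40 N, if the wrist force passes 120 N, or if a joint passes its speed limit or range.

### The arm

A 6-joint arm with a two-finger parallel gripper is mounted at the origin on the work surface. World frame = base frame: x ahead of the robot, y to its left, z up, the work surface at z = 0. Lengths are in mm, angles in rad, forces in N, time in s.
With the tool pointing down it reaches from about 350 to 975 mm from the base axis. Payload 7.1 kg.
Tool frame: the origin (TCP) lies at the very end of the fingers, on their centre line; the grasp point (between the pads) lies 19 mm behind it (ctrl.tcp_to_grasp is the distance from the TCP to the grasp point, in mm); z points along the fingers, x is the direction in which the jaws open and shut, and the axes are right-handed (so a half turn about z gives the same grasp; the last joint's range is limited). The gripper opens to 88 mm and grips with 3 to 60 N. Pads are 20 mm wide; open, the fingers measure 115 mm over their backs; the gripper's body (75 mm by 178 mm) begins 61 mm behind the grasp point.
Start: joints at [1.222, 0.423, 1.63, -0, 1.089, -0.019], TCP at [202.377, 591.311, 222.675] pointing down, gripper open.
Joint ranges: [-3, 3], [-0.9, 2.11], [0.09, 2.58], [-1.31, 4.45], [0.11, 2.69], [-2.54, 2.54]. Speed limits (rad/s): [2.39, 2.39, 3.01, 3.14, 3.14, 3.14].

### API

Orientations are given as a rotation vector (axis times angle).
In Python, from workcell import get_obs, viewer, ctrl, masks_of gives the robot as it stands. The module is installed in compiled form; this text tells all that it offers.
- The arm moves only by the shell command python3 -m inch 'ROWS'. ROWS is JSON, a list of rows, each an object of numbers: "tx", "ty", "tz": the shift along the tool's x, y, z in cm; "ax", "ay", "az": the turn, a rotation vector about the tool's x, y, z in degrees; "jaw": the opening, from 0 (shut) to 1 (fully open). In form: [{"tx": .., "ty": .., "tz": .., "ax": .., "ay": .., "az": .., "jaw": ..}, ...]. A call has 1 to 12 rows; each row shifts and turns the commanded pose from where the row before left it, along the tool's axes as they then stand; what a row does not reach is not made up. A row lasts 1/8 s, in which the tool goes at most 62.5 mm and 10.7 degrees, less where a joint would pass 70% of its speed; a pose out of reach is approached as far as the arm can. A call is refused whole if a number of a shift passes 6.25 or a number of a turn 10.7, either way. A call with a gripper value outside its range is refused whole. The fingers move at their own pace and stop on an object; the grip force is fixed at half the most. Time passes only in rows, so rows that do not move let the fingers close. It gives the time, the measured TCP pose, the force and the opening at its end, in the units of the state.
- get_obs(): the state, without advancing time (a new reading comes with each control period).
- viewer.get_image(name): name is "scene" or "top" or "wrist"; returns (picture, depth): 400x640x3 uint8, red, green, blue; 400x640 float32, mm along the optical axis (not along the pixel's ray), 0 where there is no reading.
- viewer.get_calibration(name): a dict with "fx", "fy", "cx", "cy" (pixels), "distortion" ([k1, k2, p1, p2, k3] as OpenCV has them; the pictures are not rectified), "rvec" (rotation vector, rad) and "tvec" (3), from world to camera coordinates, as OpenCV has them. Camera axes: x right, y down, z forward; pixel columns grow to the right and rows downward; lengths in mm; the calibration is good to about 2 mm. A picture is of the moment at which its call begins: read the wrist's pose just before it. get_calibration takes no time and is no camera call; for the wrist camera it gives the pose at the moment of the call.
- ctrl.close_job(): hands the job in, once; it reports no verdict.
Trained networks look in the newest picture that a camera, given by its name, has taken for a name from the list of things; names that differ only in an ending like _2 or _b are one class to them, and where a whole thing is asked for, a point or a joint stands for the part that bears it (a point fixed in the world has none). Each returns a list of dicts, best first, with "score" (0 to 1); they miss things now and then, are a little off and sometimes report something else, mostly with a low value. They report only what shows in the picture. A call takes as long as a camera call.
- masks_of(camera, thing): "pixels" (400x640 bool, what is visible of it) and "location" ([column, row] in pixels, amid what is visible of it).
The state is a dict: "t": time; "qpos": joint angles; "qvel": joint speeds; "joint_torque": joint torques, N m; "ee_pos": TCP position; "orientation": TCP orientation; "ft_force": force on the tool from outside, world axes, zero at the start; "moment": the same for the moment, N m; "width": finger opening in mm.
Only numpy, scipy, OpenCV 4.12 (cv2) and the standard library are available. Lean on these libraries where they do the work, as an engineer would, in place of code of your own. Each camera call takes 0.05 s, during which the arm holds its last target. There are 200 camera calls.

## Working session

There is one attempt and no reset: what is moved stays moved. The work goes in short steps, Python scripts to look and compute and a shell command to move; the robot and the scene stay as the last step left them, time stands still between calls to the robot, and variables do not carry over. Pictures are saved under pics/ and viewed, about 12 in all and at most 16, crops included, and the job is handed in when it is done.

```bash
mkdir -p pics
cat > h.py <<'E'
import numpy as np,cv2
from workcell import get_obs,viewer,ctrl,masks_of
def world(cam,us,vs,d):
    c=viewer.get_calibration(cam);K=np.array([[c['fx'],0,c['cx']],[0,c['fy'],c['cy']],[0,0,1]])
    p=cv2.undistortPoints(np.array(np.c_[us,vs],float).reshape(-1,1,2),K,np.array(c['distortion'])).reshape(-1,2)
    P=np.c_[p*d[:,None],d];R=cv2.Rodrigues(np.array(c['rvec']))[0]
    return (P-np.array(c['tvec']).ravel())@R
def cloud(cam,mask,depth):
    v,u=np.nonzero(mask&(depth>0));return world(cam,u,v,depth[v,u])
def save(n,im): cv2.imwrite('pics/'+n,im[:,:,::-1])
E
python3 - <<'E'
from h import *
o=get_obs();print({k:np.round(v,3) for k,v in o.items()}, ctrl.tcp_to_grasp)
im,d=viewer.get_image('top');save('top1.png',im)
for n in ['tube','vial','square_bottle','jar','heater','rack']:
    for r in masks_of('top',n)[:2]:
        P=cloud('top',r['pixels'],d)
        z=np.percentile(P[:,2],97) if len(P) else 0
        T=P[P[:,2]>z-6]
        print(n,round(r['score'],2),r['location'],len(P),'ztop',round(z,1),'mean',T.mean(0).round(1),'mid',((np.percentile(T,2,axis=0)+np.percentile(T,98,axis=0))/2).round(1),'ext',np.ptp(T,axis=0).round(0))
        if n in('rack','heater'): print(cv2.minAreaRect(P[:,:2].astype(np.float32)),P.min(0),P.max(0))
im,d=viewer.get_image('scene');save('scene1.png',im)
E
```

```text
{'t': np.float64(0.0), 'qpos': array([ 1.222,  0.424,  1.631, -0.   ,  1.089, -0.019]), 'qvel': array([ 0.002, -0.001,  0.   ,  0.001,  0.   , -0.001]), 'joint_torque': array([ 0.0000e+00, -5.4463e+01, -2.7367e+01,  6.4000e-02,  2.3000e-02,
       -0.0000e+00]), 'ee_pos': array([202.216, 590.808, 221.916]), 'orientation': array([ 2.555e+00,  1.826e+00, -2.000e-03]), 'ft_force': array([ 1.369, -0.21 ,  0.078]), 'moment': array([-0.045,  0.059, -0.002]), 'width': np.float64(87.549)} 18.700000000000003
tube 0.83 [404.5, 212.2] 445 ztop 166.6 mean [ 526.7 -174.8  164.3] mid [ 526.8 -175.2  164.4] ext [32. 33.  8.]
vial 0.91 [400.9, 179.7] 385 ztop 128.1 mean [ 593.8 -174.4  126.6] mid [ 593.7 -174.7  125.9] ext [19. 19.  7.]
square_bottle 0.91 [399.2, 149.8] 635 ztop 140.3 mean [ 659.7 -173.4  138.4] mid [ 660.  -173.5  138.1] ext [27. 28.  8.]
jar 0.84 [408.5, 244.2] 553 ztop 117.4 mean [ 462.1 -176.1  114.9] mid [ 462.1 -176.4  115. ] ext [46. 47.  8.]
heater 0.67 [408.0, 272.4] 5848 ztop 85.0 mean [ 362.9 -174.2   85. ] mid [ 377.5 -178.1   84.2] ext [71. 88. 11.]
((516.272216796875, -184.91360473632812), (382.69171142578125, 131.9320068359375), 0.8191094398498535) [ 324.23245902 -253.31844296   -6.26155199] [ 706.91849851 -117.02686672   90.30456414]
rack 0.58 [246.3, 210.6] 4510 ztop 34.4 mean [589.1 158.9  32.3] mid [584.7 153.7  32.3] ext [317. 130.  10.]
((586.3812255859375, 160.8325653076172), (315.775634765625, 75.89580535888672), 13.297027587890625) [425.69891714  88.29596157  -5.08818189] [743.98493526 217.86566717  38.34134908]
```

View pics/top1.png

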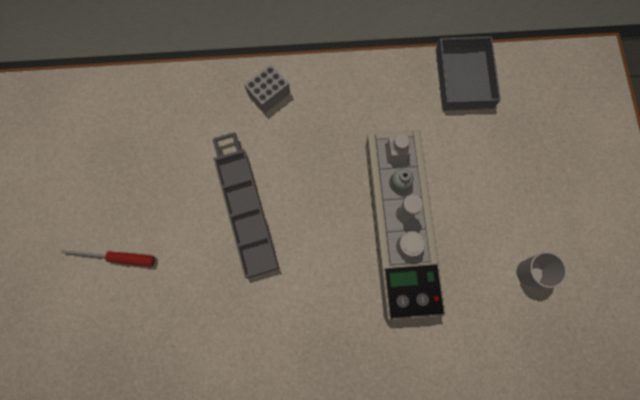

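View pics/scene1.png

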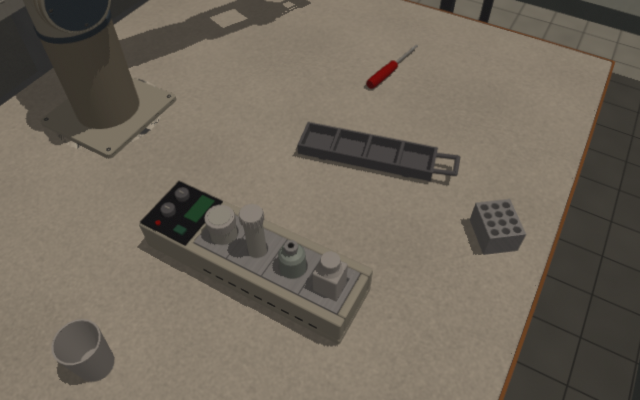

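Order from the panel is jar, tube, vial, square bottle (in the top view at rows 244, 212, 180 and 150). The rack's handle is at (228,143), the far end. Next I'll refine the rack fit and write a helper for the tool-axis deltas.

```bash
cat >> h.py <<'E'
from scipy.spatial.transform import Rotation as Ro
from scipy.optimize import least_squares
def goto(x,y,z,jawdeg,o=None):
    "total turn az first, then tool-axis shift in cm in the new frame"
    o=o or get_obs();R0=Ro.from_rotvec(o['orientation'])
    a=np.radians(jawdeg);X=np.array([np.cos(a),np.sin(a),0]);Z=np.array([0,0,-1.]);Rt=Ro.from_matrix(np.c_[X,np.cross(Z,X),Z])
    t=Rt.inv().apply(np.array([x,y,z])-o['ee_pos'])/10
    print('turn deg',np.degrees((R0.inv()*Rt).as_rotvec()).round(2),'shift cm',t.round(2),'now',o['ee_pos'].round(1))
def rackfit(cam,mask,d):
    P=cloud(cam,mask,d);P=P[(P[:,2]>29)&(P[:,2]<40),:2]
    def loc(p):
        c,s=np.cos(p[2]),np.sin(p[2]);return (P-p[:2])@np.array([[c,-s],[s,c]])
    def f(p):
        q=loc(p);h=np.array([135,35.])
        inb=np.abs(q)-h;out=np.maximum(inb,0)
        # outside rectangle or inside the places counts
        e=np.hypot(*out.T)
        hand=q[:,0]>135; e[hand]=np.maximum(np.abs(q[hand,0]-158)-23,0)+np.maximum(np.abs(q[hand,1])-28,0)
        k=np.min([np.maximum(0,np.minimum(30-np.abs(q[:,0]-c),31-np.abs(q[:,1]))) for c in (99,33,-33,-99)],axis=0)
        k=np.max([np.maximum(0,np.minimum(30-np.abs(q[:,0]-c),31-np.abs(q[:,1]))) for c in (99,33,-33,-99)],axis=0)
        return np.minimum(e+k,15)
    s=least_squares(f,[564,155.5,np.radians(13.3)],x_scale=[1,1,.01],diff_step=1e-3,loss='soft_l1')
    print('rack',s.x[:2].round(1),np.degrees(s.x[2]).round(2),'rms',np.sqrt(np.mean(s.fun**2)).round(2),len(P));return s.x
E
sed -i '/k=np.min(/d' h.py
python3 - <<'E'
from h import *
for c in('top','scene'):
    im,d=viewer.get_image(c);rackfit(c,masks_of(c,'rack')[0]['pixels'],d)
goto(564,155.5,360,103.3)
E
```

```text
rack [564.6 152.8] 13.31 rms 0.08 1099
rack [565.1 151. ] 13.16 rms 0.52 1394
turn deg [ -0.   -0.  -32.2] shift cm [-50.73  25.16 -13.73] now [202.4 591.3 222.7]
```

```bash
python3 -m inch '[{"az":-8.05,"tz":-3.4},{"az":-8.05,"tz":-3.4},{"az":-8.05,"tz":-3.4},{"az":-8.05,"tz":-3.4},{"tx":-5.5,"ty":2.8},{"tx":-5.5,"ty":2.8},{"tx":-5.5,"ty":2.8},{"tx":-5.5,"ty":2.8},{"tx":-5.5,"ty":2.8},{"tx":-5.5,"ty":2.8},{"tx":-5.5,"ty":2.8},{"tx":-5.5,"ty":2.8}]'
python3 -m inch '[{"tx":-4,"ty":1.5},{"tx":-2.5,"ty":1},{},{}]'
python3 - <<'E'
from h import *
im,d=viewer.get_image('wrist');save('w1.png',im)
for r in masks_of('wrist','rack')[:1]: print(r['score'],r['location']);rackfit('wrist',r['pixels'],d)
goto(527,-175.3,300,90.8)
E
```

```text
turn deg [ -0.    0.  -19.7] shift cm [-77.11  31.39  -7.73] now [202.4 591.3 222.7]$[0]: bad value
$[0]: bad value
```

View pics/w1.png

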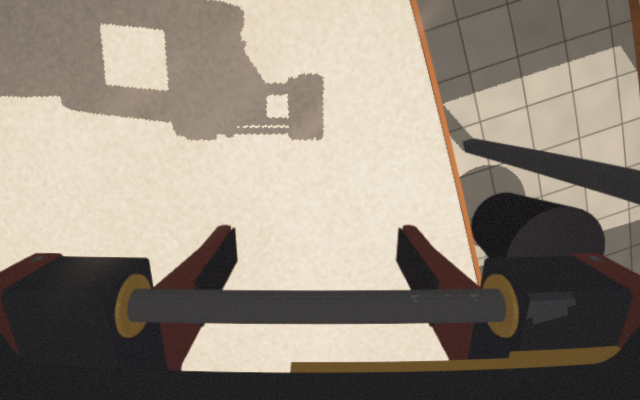

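The move was refused because rows need every key, so this wrist picture shows only bare table. I'll retype it in full.

```bash
python3 -m inch '[{"tx":0,"ty":0,"tz":-3.4,"ax":0,"ay":0,"az":-8.05,"jaw":1},{"tx":0,"ty":0,"tz":-3.4,"ax":0,"ay":0,"az":-8.05,"jaw":1},{"tx":0,"ty":0,"tz":-3.4,"ax":0,"ay":0,"az":-8.05,"jaw":1},{"tx":0,"ty":0,"tz":-3.5,"ax":0,"ay":0,"az":-8.05,"jaw":1},{"tx":-5.5,"ty":2.8,"tz":0,"ax":0,"ay":0,"az":0,"jaw":1},{"tx":-5.5,"ty":2.8,"tz":0,"ax":0,"ay":0,"az":0,"jaw":1},{"tx":-5.5,"ty":2.8,"tz":0,"ax":0,"ay":0,"az":0,"jaw":1},{"tx":-5.5,"ty":2.8,"tz":0,"ax":0,"ay":0,"az":0,"jaw":1},{"tx":-5.5,"ty":2.8,"tz":0,"ax":0,"ay":0,"az":0,"jaw":1},{"tx":-5.5,"ty":2.8,"tz":0,"ax":0,"ay":0,"az":0,"jaw":1},{"tx":-5.5,"ty":2.8,"tz":0,"ax":0,"ay":0,"az":0,"jaw":1},{"tx":-5.5,"ty":2.8,"tz":0,"ax":0,"ay":0,"az":0,"jaw":1}]'
python3 - <<'E'
from h import *
im,d=viewer.get_image('wrist');save('w2.png',im)
for r in masks_of('wrist','rack')[:1]: print(r['score'],r['location']);rackfit('wrist',r['pixels'],d)
goto(462.1,-176.2,260,90.8)
E
```

```text
t: 2.2
ee_pos: [522.7, 213.0, 360.0]
orientation: [1.949, 2.464, 0.001]
ft_force: [0.4, 0.9, -0.5]
width: 87.9
0.84 [274.0, 169.9]
rack [567.1 149.7] 13.09 rms 0.16 2213
turn deg [ 0.06  0.07 12.19] shift cm [-38.58  -6.78   9.96] now [524.5 210.5 359.6]
```

View pics/w2.png

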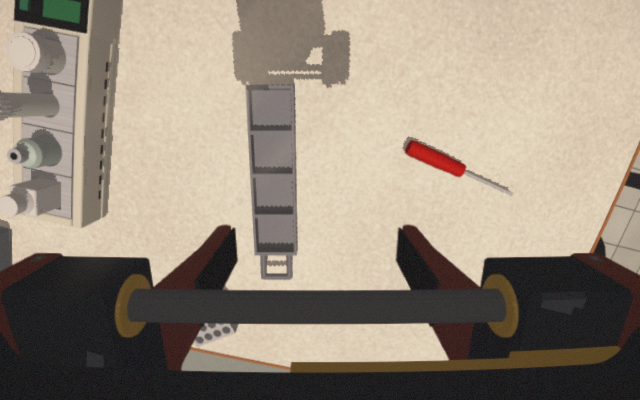

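The rack is at about (565,151.5) with a yaw of 13.2°, and all three cameras agree to about 2 mm. Jar first.

```bash
python3 -m inch '[{"tx":0,"ty":0,"tz":0,"ax":0,"ay":0,"az":6.1,"jaw":1},{"tx":0,"ty":0,"tz":0,"ax":0,"ay":0,"az":6.1,"jaw":1},{"tx":-5.51,"ty":-0.97,"tz":1.42,"ax":0,"ay":0,"az":0,"jaw":1},{"tx":-5.51,"ty":-0.97,"tz":1.42,"ax":0,"ay":0,"az":0,"jaw":1},{"tx":-5.51,"ty":-0.97,"tz":1.42,"ax":0,"ay":0,"az":0,"jaw":1},{"tx":-5.51,"ty":-0.97,"tz":1.42,"ax":0,"ay":0,"az":0,"jaw":1},{"tx":-5.51,"ty":-0.97,"tz":1.42,"ax":0,"ay":0,"az":0,"jaw":1},{"tx":-5.51,"ty":-0.97,"tz":1.42,"ax":0,"ay":0,"az":0,"jaw":1},{"tx":-5.51,"ty":-0.97,"tz":1.42,"ax":0,"ay":0,"az":0,"jaw":1},{"tx":0,"ty":0,"tz":0,"ax":0,"ay":0,"az":0,"jaw":1},{"tx":0,"ty":0,"tz":0,"ax":0,"ay":0,"az":0,"jaw":1},{"tx":0,"ty":0,"tz":0,"ax":0,"ay":0,"az":0,"jaw":1}]'
python3 - <<'E'
from h import *
im,d=viewer.get_image('wrist');save('w3.png',im)
for n,zt in [('jar',117),('tube',166),('vial',128),('square_bottle',140)]:
    for r in masks_of('wrist',n)[:1]:
        P=cloud('wrist',r['pixels'],d);T=P[abs(P[:,2]-zt)<4]
        if len(T): print(n,round(r['score'],2),'mid',((np.percentile(T,2,axis=0)+np.percentile(T,98,axis=0))/2).round(1),'ext',np.ptp(T,axis=0).round(0))
goto(462.1,-176.2,88,90.8)
E
```

```text
t: 3.8
ee_pos: [461.6, -171.0, 260.7]
orientation: [2.198, 2.244, 0.001]
ft_force: [-0.2, -0.1, 0.4]
width: 87.5
jar 0.94 mid [ 463.2 -176.8  116.1] ext [47. 46.  6.]
square_bottle 0.74 mid [ 649.4 -175.   138.3] ext [ 8. 25.  5.]
turn deg [0.02 0.01 0.38] shift cm [-0.47  0.06 17.25] now [ 461.4 -171.6  260.5]
```

View pics/w3.png

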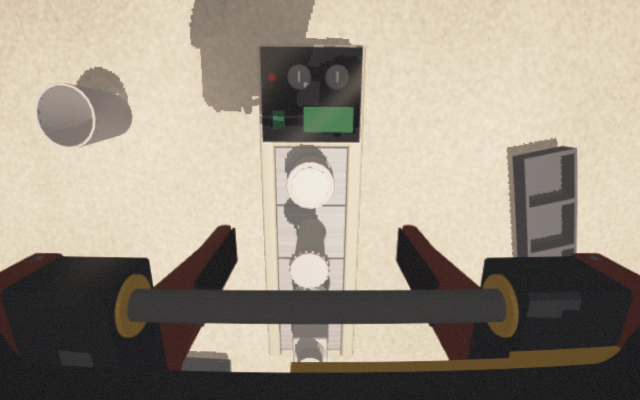

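```bash
python3 -m inch '[{"tx":-0.5,"ty":0.1,"tz":4.2,"ax":0,"ay":0,"az":0.4,"jaw":1},{"tx":0,"ty":0,"tz":4.25,"ax":0,"ay":0,"az":0,"jaw":1},{"tx":0,"ty":0,"tz":4.2,"ax":0,"ay":0,"az":0,"jaw":1},{"tx":0,"ty":0,"tz":3,"ax":0,"ay":0,"az":0,"jaw":1},{"tx":0,"ty":0,"tz":1.6,"ax":0,"ay":0,"az":0,"jaw":1},{"tx":0,"ty":0,"tz":0,"ax":0,"ay":0,"az":0,"jaw":1},{"tx":0,"ty":0,"tz":0,"ax":0,"ay":0,"az":0,"jaw":1},{"tx":0,"ty":0,"tz":0,"ax":0,"ay":0,"az":0,"jaw":1}]' && python3 -m inch '[{"tx":0,"ty":0,"tz":0,"ax":0,"ay":0,"az":0,"jaw":0},{"tx":0,"ty":0,"tz":0,"ax":0,"ay":0,"az":0,"jaw":0},{"tx":0,"ty":0,"tz":0,"ax":0,"ay":0,"az":0,"jaw":0},{"tx":0,"ty":0,"tz":0,"ax":0,"ay":0,"az":0,"jaw":0},{"tx":0,"ty":0,"tz":0,"ax":0,"ay":0,"az":0,"jaw":0},{"tx":0,"ty":0,"tz":0,"ax":0,"ay":0,"az":0,"jaw":0},{"tx":0,"ty":0,"tz":0,"ax":0,"ay":0,"az":0,"jaw":0}]'
```

```text
t: 5.05
ee_pos: [463.1, -177.5, 88.9]
orientation: [2.206, 2.234, 0.001]
ft_force: [-0.5, -0.5, -0.6]
width: 87.8
t: 5.92
ee_pos: [462.2, -177.3, 87.8]
orientation: [-2.208, -2.235, 0.0]
ft_force: [0.6, -0.3, 1.1]
width: 47.3
```

```bash
cat >> h.py <<'E'
RX,RY,RA=565.2,151.5,13.2
def place(n,z):
    c=[99,33,-33,-99][n-1];a=np.radians(RA);goto(RX+c*np.cos(a),RY+c*np.sin(a),z,90+RA)
E
python3 -m inch '[{"tx":0,"ty":0,"tz":-1.5,"ax":0,"ay":0,"az":0,"jaw":0},{"tx":0,"ty":0,"tz":-3,"ax":0,"ay":0,"az":0,"jaw":0},{"tx":0,"ty":0,"tz":-4,"ax":0,"ay":0,"az":0,"jaw":0},{"tx":0,"ty":0,"tz":-3.5,"ax":0,"ay":0,"az":0,"jaw":0},{"tx":0,"ty":0,"tz":0,"ax":0,"ay":0,"az":0,"jaw":0},{"tx":0,"ty":0,"tz":0,"ax":0,"ay":0,"az":0,"jaw":0},{"tx":0,"ty":0,"tz":0,"ax":0,"ay":0,"az":0,"jaw":0}]'; python3 -c "
from h import *
place(1,160)"
```

```text
t: 6.8
ee_pos: [461.4, -176.9, 206.6]
orientation: [-2.206, -2.233, 0.001]
ft_force: [-0.0, -0.0, -1.0]
width: 47.1
turn deg [ -0.13  -0.07 -12.5 ] shift cm [29.6  27.51  4.66] now [ 461.4 -176.9  206.6]
```

```bash
python3 -m inch '[{"tx":0,"ty":0,"tz":0,"ax":0,"ay":0,"az":-6.25,"jaw":0},{"tx":0,"ty":0,"tz":0,"ax":0,"ay":0,"az":-6.25,"jaw":0},{"tx":4.6,"ty":0,"tz":0,"ax":0,"ay":0,"az":0,"jaw":0},{"tx":5,"ty":0,"tz":0,"ax":0,"ay":0,"az":0,"jaw":0},{"tx":5,"ty":4.5,"tz":0,"ax":0,"ay":0,"az":0,"jaw":0},{"tx":5,"ty":5,"tz":0,"ax":0,"ay":0,"az":0,"jaw":0},{"tx":5,"ty":5,"tz":0,"ax":0,"ay":0,"az":0,"jaw":0},{"tx":5,"ty":5,"tz":0,"ax":0,"ay":0,"az":0,"jaw":0},{"tx":0,"ty":5,"tz":2,"ax":0,"ay":0,"az":0,"jaw":0},{"tx":0,"ty":3,"tz":2.6,"ax":0,"ay":0,"az":0,"jaw":0},{"tx":0,"ty":0,"tz":0,"ax":0,"ay":0,"az":0,"jaw":0},{"tx":0,"ty":0,"tz":0,"ax":0,"ay":0,"az":0,"jaw":0}]'; python3 -m inch '[{"tx":0,"ty":0,"tz":0,"ax":0,"ay":0,"az":0,"jaw":0},{"tx":0,"ty":0,"tz":0,"ax":0,"ay":0,"az":0,"jaw":0}]'; python3 -c "
from h import *
place(1,52)
im,d=viewer.get_image('wrist');save('w4.png',im)
for c in('wrist','top'):
    viewer.get_image(c) if c=='top' else 0
    im,d=viewer.get_image(c);r=masks_of(c,'rack')
    if r: rackfit(c,r[0]['pixels'],d)
    r=masks_of(c,'jar')
    if r:
        P=cloud(c,r[0]['pixels'],d);print(c,'jar',P[:,2].max(),np.median(P,0).round(1))
"
```

```text
t: 8.3
ee_pos: [645.8, 148.3, 160.8]
orientation: [-1.95, -2.461, 0.003]
ft_force: [0.5, 0.7, -0.4]
width: 46.9
t: 8.55
ee_pos: [646.9, 148.4, 162.9]
orientation: [1.951, 2.461, 0.001]
ft_force: [1.0, 0.3, -0.7]
width: 47.3
turn deg [ 0.07  0.   -0.01] shift cm [ 2.17  2.01 11.09] now [646.9 148.4 162.9]
rack [565.8 152.9] 13.43 rms 0.07 3854
wrist jar 254.86091992289101 [638.3 146.2 190.5]
rack [564.6 153. ] 13.33 rms 0.01 89
top jar 110.22270459183645 [ 648.  -157.4   70.2]
```

View pics/w4.png

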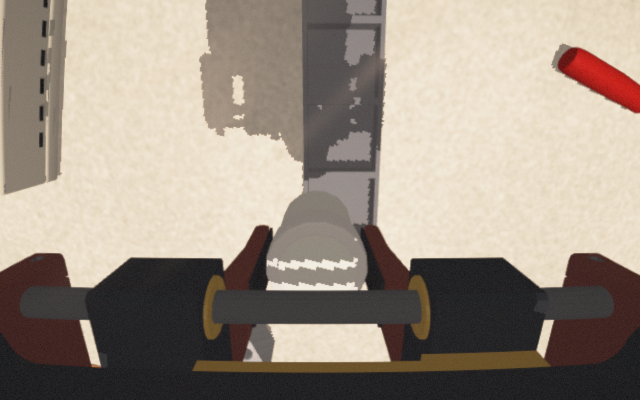

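```bash
sed -i 's/^RX,RY.*/RX,RY,RA=565.2,152.7,13.3/' h.py; python3 -m inch '[{"tx":2.3,"ty":2.05,"tz":0,"ax":0,"ay":0,"az":0,"jaw":0},{"tx":0,"ty":0,"tz":2,"ax":0,"ay":0,"az":0,"jaw":0},{"tx":0,"ty":0,"tz":2,"ax":0,"ay":0,"az":0,"jaw":0},{"tx":0,"ty":0,"tz":0,"ax":0,"ay":0,"az":0,"jaw":0},{"tx":0,"ty":0,"tz":0,"ax":0,"ay":0,"az":0,"jaw":0},{"tx":0,"ty":0,"tz":0,"ax":0,"ay":0,"az":0,"jaw":0}]'; python3 -c "
from h import *
place(1,51)"
```

```text
t: 9.7
ee_pos: [662.2, 175.5, 122.5]
orientation: [1.951, 2.461, 0.001]
ft_force: [-0.8, -0.4, -0.5]
width: 47.2
turn deg [ 0.06  0.   -0.11] shift cm [ 0.01 -0.07  7.15] now [662.2 175.5 122.5]
```

```bash
python3 -m inch '[{"tx":0,"ty":0,"tz":2,"ax":0,"ay":0,"az":0,"jaw":0},{"tx":0,"ty":0,"tz":2,"ax":0,"ay":0,"az":0,"jaw":0},{"tx":0,"ty":0,"tz":1.5,"ax":0,"ay":0,"az":0,"jaw":0},{"tx":0,"ty":0,"tz":1,"ax":0,"ay":0,"az":0,"jaw":0},{"tx":0,"ty":0,"tz":0.4,"ax":0,"ay":0,"az":0,"jaw":0},{"tx":0,"ty":0,"tz":0.2,"ax":0,"ay":0,"az":0,"jaw":0},{"tx":0,"ty":0,"tz":0,"ax":0,"ay":0,"az":0,"jaw":0},{"tx":0,"ty":0,"tz":0,"ax":0,"ay":0,"az":0,"jaw":0},{"tx":0,"ty":0,"tz":0,"ax":0,"ay":0,"az":0,"jaw":0}]'
```

```text
t: 10.82
ee_pos: [662.0, 175.8, 51.2]
orientation: [1.951, 2.462, 0.001]
ft_force: [-0.3, 0.5, -0.6]
width: 47.0
```

```bash
python3 -m inch '[{"tx":0,"ty":0,"tz":0.05,"ax":0,"ay":0,"az":0,"jaw":0.7},{"tx":0,"ty":0,"tz":0,"ax":0,"ay":0,"az":0,"jaw":1},{"tx":0,"ty":0,"tz":0,"ax":0,"ay":0,"az":0,"jaw":1},{"tx":0,"ty":0,"tz":0,"ax":0,"ay":0,"az":0,"jaw":1},{"tx":0,"ty":0,"tz":-2,"ax":0,"ay":0,"az":0,"jaw":1},{"tx":0,"ty":0,"tz":-4,"ax":0,"ay":0,"az":0,"jaw":1},{"tx":0,"ty":0,"tz":-5,"ax":0,"ay":0,"az":0,"jaw":1},{"tx":0,"ty":0,"tz":-5,"ax":0,"ay":0,"az":6.25,"jaw":1},{"tx":0,"ty":0,"tz":-3,"ax":0,"ay":0,"az":6.25,"jaw":1},{"tx":0,"ty":0,"tz":0,"ax":0,"ay":0,"az":0,"jaw":1},{"tx":0,"ty":0,"tz":0,"ax":0,"ay":0,"az":0,"jaw":1}]'; python3 -c "
from h import *
goto(527.2,-175.5,225,90.8)"
```

```text
t: 12.2
ee_pos: [661.2, 175.6, 239.9]
orientation: [-2.206, -2.237, 0.001]
ft_force: [-0.1, 0.9, -0.2]
width: 87.9
turn deg [-0.04  0.01  0.  ] shift cm [-34.91 -13.89   1.49] now [661.2 175.6 239.9]
```

```bash
python3 -m inch '[{"tx":-3.88,"ty":-1.54,"tz":0,"ax":0,"ay":0,"az":0,"jaw":1},{"tx":-3.88,"ty":-1.54,"tz":0,"ax":0,"ay":0,"az":0,"jaw":1},{"tx":-3.88,"ty":-1.54,"tz":0,"ax":0,"ay":0,"az":0,"jaw":1},{"tx":-3.88,"ty":-1.54,"tz":0,"ax":0,"ay":0,"az":0,"jaw":1},{"tx":-3.88,"ty":-1.54,"tz":0,"ax":0,"ay":0,"az":0,"jaw":1},{"tx":-3.88,"ty":-1.54,"tz":0,"ax":0,"ay":0,"az":0,"jaw":1},{"tx":-3.88,"ty":-1.54,"tz":0,"ax":0,"ay":0,"az":0,"jaw":1},{"tx":-3.88,"ty":-1.54,"tz":0,"ax":0,"ay":0,"az":0,"jaw":1},{"tx":-3.88,"ty":-1.54,"tz":0,"ax":0,"ay":0,"az":0,"jaw":1},{"tx":0,"ty":0,"tz":0,"ax":0,"ay":0,"az":0,"jaw":1},{"tx":0,"ty":0,"tz":0,"ax":0,"ay":0,"az":0,"jaw":1},{"tx":0,"ty":0,"tz":0,"ax":0,"ay":0,"az":0,"jaw":1}]'; python3 -c "
from h import *
goto(527.2,-175.5,95,90.8)
im,d=viewer.get_image('top');save('t2.png',cv2.resize(im[100:300,180:460],(800,571)))
rackfit('top',masks_of('top','rack')[0]['pixels'],d)
P=cloud('top',masks_of('top','jar')[0]['pixels'],d);T=P[P[:,2]>72];print('jar',((T.min(0)+T.max(0))/2).round(1))
"
```

```text
t: 13.7
ee_pos: [527.6, -174.2, 239.8]
orientation: [-2.205, -2.236, 0.0]
ft_force: [-0.0, 0.5, -0.1]
width: 88.0
turn deg [-0.05 -0.03 -0.01] shift cm [-0.13 -0.05 14.48] now [ 527.6 -174.2  239.8]
rack [564.6 152.8] 13.29 rms 0.08 1047
jar [662.5 176.2  77.1]
```

View pics/t2.png

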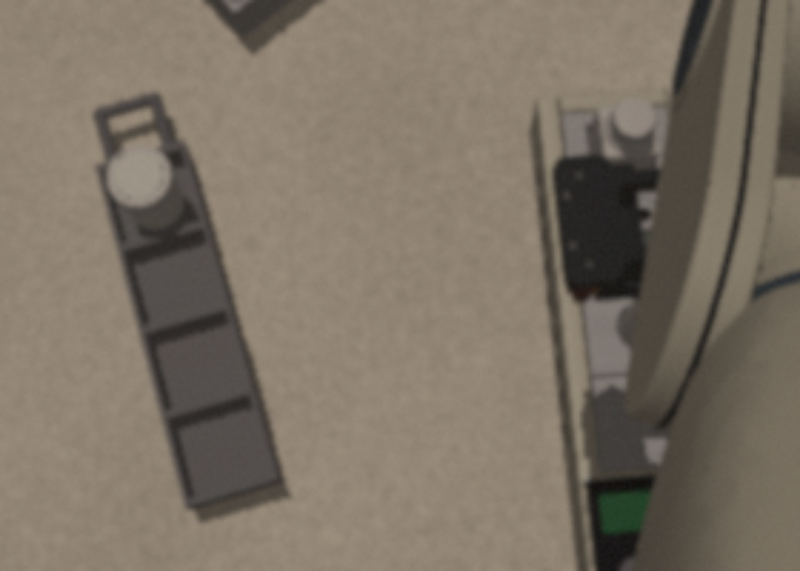

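The jar stands in place 1 at about (662,176) and the rack hasn't moved. Descending on the tube.

```bash
python3 -m inch '[{"tx":-0.13,"ty":0,"tz":3,"ax":0,"ay":0,"az":0,"jaw":1},{"tx":0,"ty":0,"tz":3.5,"ax":0,"ay":0,"az":0,"jaw":1},{"tx":0,"ty":0,"tz":3.5,"ax":0,"ay":0,"az":0,"jaw":1},{"tx":0,"ty":0,"tz":3,"ax":0,"ay":0,"az":0,"jaw":1},{"tx":0,"ty":0,"tz":1.5,"ax":0,"ay":0,"az":0,"jaw":1},{"tx":0,"ty":0,"tz":0,"ax":0,"ay":0,"az":0,"jaw":1},{"tx":0,"ty":0,"tz":0,"ax":0,"ay":0,"az":0,"jaw":1}]' && python3 -m inch '[{"tx":0,"ty":0,"tz":0,"ax":0,"ay":0,"az":0,"jaw":0},{"tx":0,"ty":0,"tz":0,"ax":0,"ay":0,"az":0,"jaw":0},{"tx":0,"ty":0,"tz":0,"ax":0,"ay":0,"az":0,"jaw":0},{"tx":0,"ty":0,"tz":0,"ax":0,"ay":0,"az":0,"jaw":0},{"tx":0,"ty":0,"tz":0,"ax":0,"ay":0,"az":0,"jaw":0},{"tx":0,"ty":0,"tz":0,"ax":0,"ay":0,"az":0,"jaw":0},{"tx":0,"ty":0,"tz":0,"ax":0,"ay":0,"az":0,"jaw":0},{"tx":0,"ty":0,"tz":0,"ax":0,"ay":0,"az":0,"jaw":0}]'
```

```text
t: 14.72
ee_pos: [528.3, -176.7, 96.3]
orientation: [2.206, 2.234, 0.001]
ft_force: [1.8, -0.9, -0.6]
width: 87.7
t: 15.72
ee_pos: [527.5, -176.5, 95.2]
orientation: [-2.208, -2.235, 0.0]
ft_force: [-0.0, 0.6, -0.8]
width: 32.4
```

```bash
python3 -m inch '[{"tx":0,"ty":0,"tz":0,"ax":0,"ay":0,"az":0,"jaw":0},{"tx":0,"ty":0,"tz":0,"ax":0,"ay":0,"az":0,"jaw":0},{"tx":0,"ty":0,"tz":0,"ax":0,"ay":0,"az":0,"jaw":0}]' && python3 -m inch '[{"tx":0,"ty":0,"tz":-1.5,"ax":0,"ay":0,"az":0,"jaw":0},{"tx":0,"ty":0,"tz":-3,"ax":0,"ay":0,"az":0,"jaw":0},{"tx":0,"ty":0,"tz":-4,"ax":0,"ay":0,"az":0,"jaw":0},{"tx":0,"ty":0,"tz":-3.5,"ax":0,"ay":0,"az":0,"jaw":0},{"tx":0,"ty":0,"tz":0,"ax":0,"ay":0,"az":-6.25,"jaw":0},{"tx":0,"ty":0,"tz":0,"ax":0,"ay":0,"az":-6.25,"jaw":0},{"tx":0,"ty":0,"tz":0,"ax":0,"ay":0,"az":0,"jaw":0},{"tx":0,"ty":0,"tz":0,"ax":0,"ay":0,"az":0,"jaw":0}]'; python3 -c "
from h import *
place(2,215)"
```

```text
t: 16.1
ee_pos: [527.5, -176.5, 95.3]
orientation: [-2.208, -2.235, 0.0]
ft_force: [0.6, -0.4, -0.3]
width: 32.2
t: 17.1
ee_pos: [527.5, -176.5, 215.7]
orientation: [1.954, 2.46, 0.0]
ft_force: [0.3, -0.7, -1.1]
width: 32.4
turn deg [ 0.02  0.01 -0.22] shift cm [31.17 14.54  0.07] now [ 527.5 -176.5  215.7]
```

```bash
python3 -m inch '[{"tx":4,"ty":0,"tz":0,"ax":0,"ay":0,"az":-0.2,"jaw":0},{"tx":4,"ty":1.5,"tz":0,"ax":0,"ay":0,"az":0,"jaw":0},{"tx":4,"ty":2.2,"tz":0,"ax":0,"ay":0,"az":0,"jaw":0},{"tx":4,"ty":2.2,"tz":0,"ax":0,"ay":0,"az":0,"jaw":0},{"tx":4,"ty":2.2,"tz":0,"ax":0,"ay":0,"az":0,"jaw":0},{"tx":4,"ty":2.2,"tz":0,"ax":0,"ay":0,"az":0,"jaw":0},{"tx":4,"ty":2.2,"tz":0,"ax":0,"ay":0,"az":0,"jaw":0},{"tx":3.2,"ty":2,"tz":0,"ax":0,"ay":0,"az":0,"jaw":0},{"tx":0,"ty":0,"tz":0,"ax":0,"ay":0,"az":0,"jaw":0},{"tx":0,"ty":0,"tz":0,"ax":0,"ay":0,"az":0,"jaw":0},{"tx":0,"ty":0,"tz":0,"ax":0,"ay":0,"az":0,"jaw":0}]'; python3 -c "
from h import *
place(2,58)
im,d=viewer.get_image('scene')
r=masks_of('scene','tube')[0];print(r['score'],r['location'])
u,v=map(int,r['location']);save('s2.png',cv2.resize(im[max(v-100,0):v+100,max(u-130,0):u+130],(780,600)))
P=cloud('scene',r['pixels'],d)
for z in range(170,295,15):
    T=P[abs(P[:,2]-z)<8]
    if len(T)>5: print(z,len(T),T.mean(0).round(1))
"
```

```text
t: 18.48
ee_pos: [596.1, 159.6, 215.2]
orientation: [-1.949, -2.464, 0.001]
ft_force: [0.9, -0.2, -0.4]
width: 32.2
turn deg [-0.03  0.01  0.01] shift cm [ 0.04  0.14 15.72] now [596.1 159.6 215.2]
0.75 [392.1, 91.8]
170 56 [601.3 148.  173.9]
185 120 [601.4 148.1 185. ]
200 117 [602.1 148.  199.6]
215 33 [609.6 153.4 215. ]
230 34 [610.3 154.7 230. ]
245 9 [610.3 152.3 240.4]
```

View pics/s2.png

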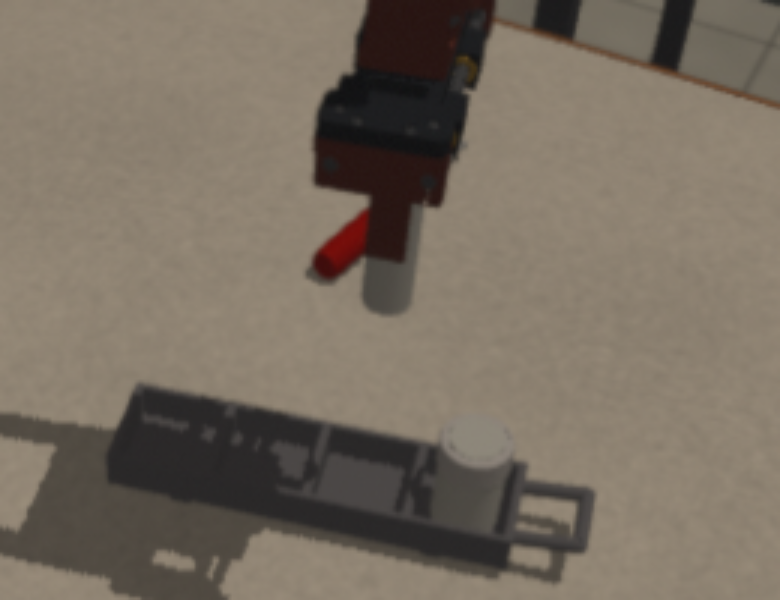

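The tube hangs straight above place 2 and the jar is in place. Lowering it.

```bash
python3 -m inch '[{"tx":0.05,"ty":0.15,"tz":2,"ax":0,"ay":0,"az":0,"jaw":0},{"tx":0,"ty":0,"tz":3.5,"ax":0,"ay":0,"az":0,"jaw":0},{"tx":0,"ty":0,"tz":3.5,"ax":0,"ay":0,"az":0,"jaw":0},{"tx":0,"ty":0,"tz":3,"ax":0,"ay":0,"az":0,"jaw":0},{"tx":0,"ty":0,"tz":2,"ax":0,"ay":0,"az":0,"jaw":0},{"tx":0,"ty":0,"tz":1,"ax":0,"ay":0,"az":0,"jaw":0},{"tx":0,"ty":0,"tz":0.5,"ax":0,"ay":0,"az":0,"jaw":0},{"tx":0,"ty":0,"tz":0.2,"ax":0,"ay":0,"az":0,"jaw":0},{"tx":0,"ty":0,"tz":0,"ax":0,"ay":0,"az":0,"jaw":0},{"tx":0,"ty":0,"tz":0,"ax":0,"ay":0,"az":0,"jaw":0},{"tx":0,"ty":0,"tz":0,"ax":0,"ay":0,"az":0,"jaw":0}]'
```

```text
t: 19.95
ee_pos: [597.9, 161.5, 58.7]
orientation: [1.947, 2.465, 0.001]
ft_force: [0.6, 0.5, -0.5]
width: 32.4
```

```bash
python3 -m inch '[{"tx":0,"ty":0,"tz":0.1,"ax":0,"ay":0,"az":0,"jaw":0},{"tx":0,"ty":0,"tz":0,"ax":0,"ay":0,"az":0,"jaw":0},{"tx":0,"ty":0,"tz":0,"ax":0,"ay":0,"az":0,"jaw":0.6},{"tx":0,"ty":0,"tz":0,"ax":0,"ay":0,"az":0,"jaw":1},{"tx":0,"ty":0,"tz":0,"ax":0,"ay":0,"az":0,"jaw":1},{"tx":0,"ty":0,"tz":0,"ax":0,"ay":0,"az":0,"jaw":1},{"tx":0,"ty":0,"tz":0,"ax":0,"ay":0,"az":0,"jaw":1},{"tx":0,"ty":0,"tz":-3,"ax":0,"ay":0,"az":0,"jaw":1},{"tx":0,"ty":0,"tz":-5,"ax":0,"ay":0,"az":0,"jaw":1},{"tx":0,"ty":0,"tz":-5,"ax":0,"ay":0,"az":0,"jaw":1},{"tx":0,"ty":0,"tz":-4,"ax":0,"ay":0,"az":6.25,"jaw":1},{"tx":0,"ty":0,"tz":0,"ax":0,"ay":0,"az":6.25,"jaw":1}]'; python3 -m inch '[{"tx":0,"ty":0,"tz":0,"ax":0,"ay":0,"az":0,"jaw":1},{"tx":0,"ty":0,"tz":0,"ax":0,"ay":0,"az":0,"jaw":1}]';python3 -c "
from h import *
goto(593.8,-174.8,225,90.8)"
```

```text
t: 21.45
ee_pos: [599.8, 162.0, 231.5]
orientation: [2.205, 2.232, 0.01]
ft_force: [-0.8, 0.1, -1.1]
width: 87.7
t: 21.7
ee_pos: [597.2, 161.4, 226.6]
orientation: [-2.201, -2.241, 0.002]
ft_force: [0.6, 0.6, 0.6]
width: 87.9
turn deg [-0.08  0.02  0.22] shift cm [-33.61  -0.81   0.16] now [597.2 161.4 226.6]
```

```bash
python3 -m inch '[{"tx":-4.2,"ty":-0.1,"tz":0,"ax":0,"ay":0,"az":0.2,"jaw":1},{"tx":-4.2,"ty":-0.1,"tz":0,"ax":0,"ay":0,"az":0,"jaw":1},{"tx":-4.2,"ty":-0.1,"tz":0,"ax":0,"ay":0,"az":0,"jaw":1},{"tx":-4.2,"ty":-0.1,"tz":0,"ax":0,"ay":0,"az":0,"jaw":1},{"tx":-4.2,"ty":-0.1,"tz":0,"ax":0,"ay":0,"az":0,"jaw":1},{"tx":-4.2,"ty":-0.1,"tz":0,"ax":0,"ay":0,"az":0,"jaw":1},{"tx":-4.2,"ty":-0.1,"tz":0,"ax":0,"ay":0,"az":0,"jaw":1},{"tx":-4.2,"ty":-0.1,"tz":0,"ax":0,"ay":0,"az":0,"jaw":1},{"tx":0,"ty":0,"tz":0,"ax":0,"ay":0,"az":0,"jaw":1},{"tx":0,"ty":0,"tz":0,"ax":0,"ay":0,"az":0,"jaw":1},{"tx":0,"ty":0,"tz":0,"ax":0,"ay":0,"az":0,"jaw":1},{"tx":0,"ty":0,"tz":0,"ax":0,"ay":0,"az":0,"jaw":1}]'
cat >> h.py <<'E'
def check(names):
    im,d=viewer.get_image('top');p=rackfit('top',masks_of('top','rack')[0]['pixels'],d)
    for n,h in names:
        r=masks_of('top',n)
        if not r: print(n,'none');continue
        P=cloud('top',r[0]['pixels'],d);T=P[abs(P[:,2]-h-12)<5]
        if len(T)<5: print(n,'z',np.percentile(P[:,2],98));continue
        m=(np.percentile(T,2,axis=0)+np.percentile(T,98,axis=0))/2;a=p[2]
        q=m[:2]-p[:2];print(n,'in rack',(q@np.array([[np.cos(a),-np.sin(a)],[np.sin(a),np.cos(a)]])).round(1),'top z',np.percentile(P[:,2],98).round(1))
    return im
E
python3 -c "
from h import *
goto(593.8,-174.8,80,90.8)
im=check([('jar',67),('tube',116)])
save('t3.png',cv2.resize(im[100:300,180:460],(800,571)))"
```

```text
t: 23.2
ee_pos: [594.1, -173.5, 227.3]
orientation: [-2.206, -2.237, 0.0]
ft_force: [-0.9, 0.3, 0.6]
width: 87.6
turn deg [-0.01 -0.01 -0.  ] shift cm [-0.13 -0.03 14.73] now [ 594.1 -173.5  227.3]
rack [564.6 152.7] 13.26 rms 0.17 1009
jar in rack [99.9  0.3] top z 79.9
tube in rack [34.6  1.2] top z 129.3
```

View pics/t3.png

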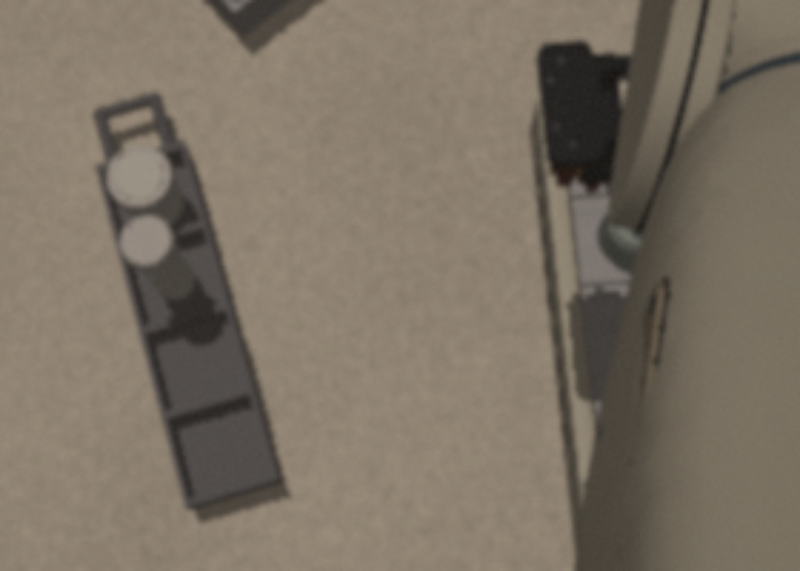

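```bash
python3 -m inch '[{"tx":-0.13,"ty":0,"tz":3,"ax":0,"ay":0,"az":0,"jaw":1},{"tx":0,"ty":0,"tz":3.5,"ax":0,"ay":0,"az":0,"jaw":1},{"tx":0,"ty":0,"tz":3.5,"ax":0,"ay":0,"az":0,"jaw":1},{"tx":0,"ty":0,"tz":3,"ax":0,"ay":0,"az":0,"jaw":1},{"tx":0,"ty":0,"tz":1.7,"ax":0,"ay":0,"az":0,"jaw":1},{"tx":0,"ty":0,"tz":0,"ax":0,"ay":0,"az":0,"jaw":1},{"tx":0,"ty":0,"tz":0,"ax":0,"ay":0,"az":0,"jaw":1}]' && python3 -m inch '[{"tx":0,"ty":0,"tz":0,"ax":0,"ay":0,"az":0,"jaw":0},{"tx":0,"ty":0,"tz":0,"ax":0,"ay":0,"az":0,"jaw":0},{"tx":0,"ty":0,"tz":0,"ax":0,"ay":0,"az":0,"jaw":0},{"tx":0,"ty":0,"tz":0,"ax":0,"ay":0,"az":0,"jaw":0},{"tx":0,"ty":0,"tz":0,"ax":0,"ay":0,"az":0,"jaw":0},{"tx":0,"ty":0,"tz":0,"ax":0,"ay":0,"az":0,"jaw":0},{"tx":0,"ty":0,"tz":0,"ax":0,"ay":0,"az":0,"jaw":0},{"tx":0,"ty":0,"tz":0,"ax":0,"ay":0,"az":0,"jaw":0}]'
```

```text
t: 24.28
ee_pos: [594.9, -176.1, 81.4]
orientation: [2.207, 2.234, 0.001]
ft_force: [-0.6, 0.2, 0.1]
width: 87.9
t: 25.28
ee_pos: [594.0, -175.9, 80.3]
orientation: [-2.208, -2.235, 0.0]
ft_force: [0.9, 1.1, 0.9]
width: 41.3
```

```bash
python3 -m inch '[{"tx":0,"ty":0,"tz":-1.5,"ax":0,"ay":0,"az":0,"jaw":0},{"tx":0,"ty":0,"tz":-3,"ax":0,"ay":0,"az":0,"jaw":0},{"tx":0,"ty":0,"tz":-4,"ax":0,"ay":0,"az":0,"jaw":0},{"tx":0,"ty":0,"tz":-4,"ax":0,"ay":0,"az":0,"jaw":0},{"tx":0,"ty":0,"tz":-2,"ax":0,"ay":0,"az":-6.25,"jaw":0},{"tx":0,"ty":0,"tz":0,"ax":0,"ay":0,"az":-6.25,"jaw":0},{"tx":0,"ty":0,"tz":0,"ax":0,"ay":0,"az":0,"jaw":0},{"tx":0,"ty":0,"tz":0,"ax":0,"ay":0,"az":0,"jaw":0}]'; python3 -c "
from h import *
place(3,225)"
```

```text
t: 26.28
ee_pos: [593.8, -175.9, 225.3]
orientation: [-1.954, -2.46, 0.0]
ft_force: [0.3, -0.5, -0.3]
width: 41.0
turn deg [-0.02 -0.01 -0.22] shift cm [3.263e+01 1.480e+00 3.000e-02] now [ 593.8 -175.9  225.3]
```

```bash
python3 -m inch '[{"tx":4,"ty":0.1,"tz":0,"ax":0,"ay":0,"az":-0.2,"jaw":0},{"tx":4.1,"ty":0.2,"tz":0,"ax":0,"ay":0,"az":0,"jaw":0},{"tx":4.1,"ty":0.2,"tz":0,"ax":0,"ay":0,"az":0,"jaw":0},{"tx":4.1,"ty":0.2,"tz":0,"ax":0,"ay":0,"az":0,"jaw":0},{"tx":4.1,"ty":0.2,"tz":0,"ax":0,"ay":0,"az":0,"jaw":0},{"tx":4.1,"ty":0.2,"tz":0,"ax":0,"ay":0,"az":0,"jaw":0},{"tx":4.1,"ty":0.2,"tz":0,"ax":0,"ay":0,"az":0,"jaw":0},{"tx":4,"ty":0,"tz":0,"ax":0,"ay":0,"az":0,"jaw":0},{"tx":0,"ty":0,"tz":0,"ax":0,"ay":0,"az":0,"jaw":0},{"tx":0,"ty":0,"tz":0,"ax":0,"ay":0,"az":0,"jaw":0},{"tx":0,"ty":0,"tz":0,"ax":0,"ay":0,"az":0,"jaw":0},{"tx":0,"ty":0,"tz":0,"ax":0,"ay":0,"az":0,"jaw":0}]'; python3 -c "
from h import *
place(3,42.5)"
```

```text
t: 27.78
ee_pos: [531.5, 143.4, 225.2]
orientation: [1.949, 2.464, -0.0]
ft_force: [0.7, -0.0, -1.3]
width: 41.4
turn deg [-0.01  0.01  0.01] shift cm [ 0.13  0.2  18.27] now [531.5 143.4 225.2]
```

```bash
python3 -m inch '[{"tx":0.13,"ty":0,"tz":3,"ax":0,"ay":0,"az":0,"jaw":0},{"tx":0,"ty":0,"tz":4,"ax":0,"ay":0,"az":0,"jaw":0},{"tx":0,"ty":0,"tz":4,"ax":0,"ay":0,"az":0,"jaw":0},{"tx":0,"ty":0,"tz":3,"ax":0,"ay":0,"az":0,"jaw":0},{"tx":0,"ty":0,"tz":2,"ax":0,"ay":0,"az":0,"jaw":0},{"tx":0,"ty":0,"tz":1.2,"ax":0,"ay":0,"az":0,"jaw":0},{"tx":0,"ty":0,"tz":0.7,"ax":0,"ay":0,"az":0,"jaw":0},{"tx":0,"ty":0,"tz":0.3,"ax":0,"ay":0,"az":0,"jaw":0},{"tx":0,"ty":0,"tz":0.1,"ax":0,"ay":0,"az":0,"jaw":0},{"tx":0,"ty":0,"tz":0,"ax":0,"ay":0,"az":0,"jaw":0},{"tx":0,"ty":0,"tz":0,"ax":0,"ay":0,"az":0,"jaw":0}]'
```

```text
t: 29.15
ee_pos: [531.2, 145.6, 42.7]
orientation: [1.947, 2.465, 0.001]
ft_force: [-0.4, 0.3, -1.4]
width: 41.3
```

```bash
python3 -m inch '[{"tx":0,"ty":0,"tz":0,"ax":0,"ay":0,"az":0,"jaw":0.7},{"tx":0,"ty":0,"tz":0,"ax":0,"ay":0,"az":0,"jaw":1},{"tx":0,"ty":0,"tz":0,"ax":0,"ay":0,"az":0,"jaw":1},{"tx":0,"ty":0,"tz":0,"ax":0,"ay":0,"az":0,"jaw":1},{"tx":0,"ty":0,"tz":0,"ax":0,"ay":0,"az":0,"jaw":1},{"tx":0,"ty":0,"tz":-3,"ax":0,"ay":0,"az":0,"jaw":1},{"tx":0,"ty":0,"tz":-5,"ax":0,"ay":0,"az":0,"jaw":1},{"tx":0,"ty":0,"tz":-5,"ax":0,"ay":0,"az":0,"jaw":1},{"tx":0,"ty":0,"tz":-5,"ax":0,"ay":0,"az":0,"jaw":1},{"tx":-3,"ty":0,"tz":0,"ax":0,"ay":0,"az":6.25,"jaw":1},{"tx":-3,"ty":0,"tz":0,"ax":0,"ay":0,"az":6.25,"jaw":1}]'; python3 -m inch '[{"tx":0,"ty":0,"tz":0,"ax":0,"ay":0,"az":0,"jaw":1},{"tx":0,"ty":0,"tz":0,"ax":0,"ay":0,"az":0,"jaw":1}]';python3 -c "
from h import *
goto(660,-173.8,222,90.8)"
```

```text
t: 30.52
ee_pos: [542.1, 86.2, 223.3]
orientation: [2.206, 2.235, 0.003]
ft_force: [0.7, -0.3, -0.2]
width: 87.6
t: 30.78
ee_pos: [541.4, 87.0, 222.1]
orientation: [-2.202, -2.24, 0.0]
ft_force: [0.2, -0.2, 0.3]
width: 88.2
turn deg [-0.02 -0.02  0.17] shift cm [-2.624e+01  1.149e+01  1.000e-02] now [541.4  87.  222.1]
```

```bash
python3 -m inch '[{"tx":-3.75,"ty":1.64,"tz":0,"ax":0,"ay":0,"az":0.2,"jaw":1},{"tx":-3.75,"ty":1.64,"tz":0,"ax":0,"ay":0,"az":0,"jaw":1},{"tx":-3.75,"ty":1.64,"tz":0,"ax":0,"ay":0,"az":0,"jaw":1},{"tx":-3.75,"ty":1.64,"tz":0,"ax":0,"ay":0,"az":0,"jaw":1},{"tx":-3.75,"ty":1.64,"tz":0,"ax":0,"ay":0,"az":0,"jaw":1},{"tx":-3.75,"ty":1.64,"tz":0,"ax":0,"ay":0,"az":0,"jaw":1},{"tx":-3.75,"ty":1.64,"tz":0,"ax":0,"ay":0,"az":0,"jaw":1},{"tx":0,"ty":0,"tz":0,"ax":0,"ay":0,"az":0,"jaw":1},{"tx":0,"ty":0,"tz":0,"ax":0,"ay":0,"az":0,"jaw":1},{"tx":0,"ty":0,"tz":0,"ax":0,"ay":0,"az":0,"jaw":1},{"tx":0,"ty":0,"tz":0,"ax":0,"ay":0,"az":0,"jaw":1}]'; python3 -c "
from h import *
goto(660,-173.8,83,90.8)
im=check([('jar',67),('tube',116),('vial',78)])
save('t4.png',cv2.resize(im[100:300,180:460],(800,571)))"
```

```text
t: 32.15
ee_pos: [659.6, -173.3, 222.5]
orientation: [-2.206, -2.237, -0.0]
ft_force: [-0.7, -0.6, 0.2]
width: 87.8
turn deg [-0.   -0.01 -0.02] shift cm [-0.05  0.04 13.95] now [ 659.6 -173.3  222.5]
rack [564.7 152.9] 13.33 rms 0.4 984
jar in rack [1.001e+02 1.000e-01] top z 80.0
tube in rack [34.9  1. ] top z 129.1
vial in rack [-34.1   0.5] top z 90.3
```

View pics/t4.png

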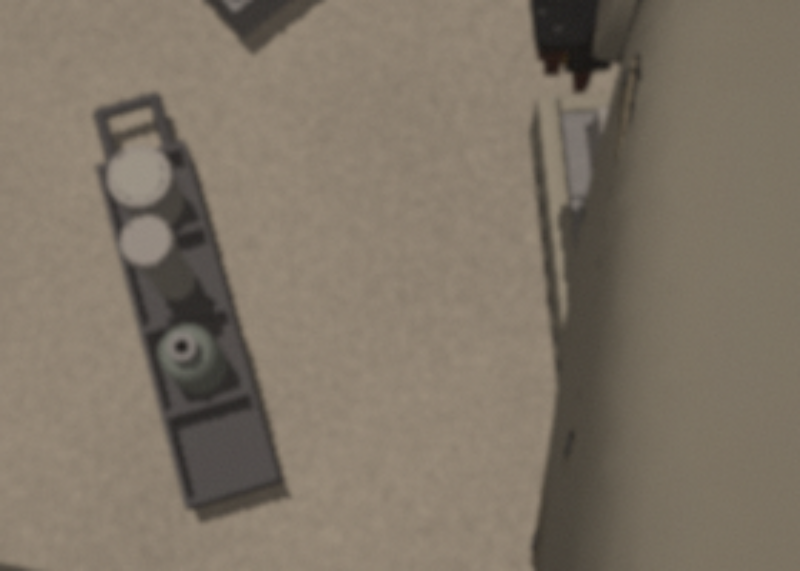

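Three containers are placed and the rack hasn't moved. Square bottle next.

```bash
python3 -m inch '[{"tx":-0.05,"ty":0.04,"tz":3,"ax":0,"ay":0,"az":0,"jaw":1},{"tx":0,"ty":0,"tz":3.5,"ax":0,"ay":0,"az":0,"jaw":1},{"tx":0,"ty":0,"tz":3.5,"ax":0,"ay":0,"az":0,"jaw":1},{"tx":0,"ty":0,"tz":2.5,"ax":0,"ay":0,"az":0,"jaw":1},{"tx":0,"ty":0,"tz":1.4,"ax":0,"ay":0,"az":0,"jaw":1},{"tx":0,"ty":0,"tz":0,"ax":0,"ay":0,"az":0,"jaw":1},{"tx":0,"ty":0,"tz":0,"ax":0,"ay":0,"az":0,"jaw":1}]' && python3 -m inch '[{"tx":0,"ty":0,"tz":0,"ax":0,"ay":0,"az":0,"jaw":0},{"tx":0,"ty":0,"tz":0,"ax":0,"ay":0,"az":0,"jaw":0},{"tx":0,"ty":0,"tz":0,"ax":0,"ay":0,"az":0,"jaw":0},{"tx":0,"ty":0,"tz":0,"ax":0,"ay":0,"az":0,"jaw":0},{"tx":0,"ty":0,"tz":0,"ax":0,"ay":0,"az":0,"jaw":0},{"tx":0,"ty":0,"tz":0,"ax":0,"ay":0,"az":0,"jaw":0},{"tx":0,"ty":0,"tz":0,"ax":0,"ay":0,"az":0,"jaw":0},{"tx":0,"ty":0,"tz":0,"ax":0,"ay":0,"az":0,"jaw":0}]'
```

```text
t: 33.28
ee_pos: [661.0, -175.1, 84.4]
orientation: [2.207, 2.234, 0.001]
ft_force: [0.7, 0.1, 1.4]
width: 87.8
t: 34.28
ee_pos: [660.2, -174.9, 83.3]
orientation: [-2.208, -2.235, -0.0]
ft_force: [1.0, -0.1, 0.8]
width: 40.2
```

```bash
python3 -m inch '[{"tx":0,"ty":0,"tz":-1.5,"ax":0,"ay":0,"az":0,"jaw":0},{"tx":0,"ty":0,"tz":-3,"ax":0,"ay":0,"az":0,"jaw":0},{"tx":0,"ty":0,"tz":-4,"ax":0,"ay":0,"az":0,"jaw":0},{"tx":0,"ty":0,"tz":-3.5,"ax":0,"ay":0,"az":0,"jaw":0},{"tx":0,"ty":0,"tz":-2,"ax":0,"ay":0,"az":-6.25,"jaw":0},{"tx":0,"ty":0,"tz":0,"ax":0,"ay":0,"az":-6.25,"jaw":0},{"tx":0,"ty":0,"tz":0,"ax":0,"ay":0,"az":0,"jaw":0},{"tx":0,"ty":0,"tz":0,"ax":0,"ay":0,"az":0,"jaw":0}]'; python3 -c "
from h import *
place(4,223)"
```

```text
t: 35.28
ee_pos: [660.0, -174.9, 223.4]
orientation: [-1.954, -2.46, 0.0]
ft_force: [0.4, -0.3, -0.5]
width: 39.6
turn deg [-0.01 -0.01 -0.21] shift cm [ 34.06 -11.59   0.04] now [ 660.  -174.9  223.4]
```

```bash
python3 -m inch '[{"tx":3.78,"ty":-1.29,"tz":0,"ax":0,"ay":0,"az":-0.2,"jaw":0},{"tx":3.78,"ty":-1.29,"tz":0,"ax":0,"ay":0,"az":0,"jaw":0},{"tx":3.78,"ty":-1.29,"tz":0,"ax":0,"ay":0,"az":0,"jaw":0},{"tx":3.78,"ty":-1.29,"tz":0,"ax":0,"ay":0,"az":0,"jaw":0},{"tx":3.78,"ty":-1.29,"tz":0,"ax":0,"ay":0,"az":0,"jaw":0},{"tx":3.78,"ty":-1.29,"tz":0,"ax":0,"ay":0,"az":0,"jaw":0},{"tx":3.78,"ty":-1.29,"tz":0,"ax":0,"ay":0,"az":0,"jaw":0},{"tx":3.78,"ty":-1.29,"tz":0,"ax":0,"ay":0,"az":0,"jaw":0},{"tx":3.8,"ty":-1.29,"tz":0,"ax":0,"ay":0,"az":0,"jaw":0},{"tx":0,"ty":0,"tz":0,"ax":0,"ay":0,"az":0,"jaw":0},{"tx":0,"ty":0,"tz":0,"ax":0,"ay":0,"az":0,"jaw":0},{"tx":0,"ty":0,"tz":0,"ax":0,"ay":0,"az":0,"jaw":0}]'; python3 -c "
from h import *
place(4,45.5)"
```

```text
t: 36.78
ee_pos: [469.0, 128.7, 223.3]
orientation: [1.949, 2.464, 0.0]
ft_force: [1.0, -0.4, -0.9]
width: 39.7
turn deg [0.01 0.01 0.02] shift cm [1.200e-01 1.000e-02 1.778e+01] now [469.  128.7 223.3]
```

```bash
python3 -m inch '[{"tx":0.12,"ty":0,"tz":3,"ax":0,"ay":0,"az":0,"jaw":0},{"tx":0,"ty":0,"tz":4,"ax":0,"ay":0,"az":0,"jaw":0},{"tx":0,"ty":0,"tz":4,"ax":0,"ay":0,"az":0,"jaw":0},{"tx":0,"ty":0,"tz":2.5,"ax":0,"ay":0,"az":0,"jaw":0},{"tx":0,"ty":0,"tz":2,"ax":0,"ay":0,"az":0,"jaw":0},{"tx":0,"ty":0,"tz":1.2,"ax":0,"ay":0,"az":0,"jaw":0},{"tx":0,"ty":0,"tz":0.7,"ax":0,"ay":0,"az":0,"jaw":0},{"tx":0,"ty":0,"tz":0.3,"ax":0,"ay":0,"az":0,"jaw":0},{"tx":0,"ty":0,"tz":0.1,"ax":0,"ay":0,"az":0,"jaw":0},{"tx":0,"ty":0,"tz":0,"ax":0,"ay":0,"az":0,"jaw":0},{"tx":0,"ty":0,"tz":0,"ax":0,"ay":0,"az":0,"jaw":0}]'
```

```text
t: 38.15
ee_pos: [468.4, 130.7, 45.7]
orientation: [1.947, 2.465, 0.001]
ft_force: [0.0, -0.1, -0.2]
width: 40.3
```

```bash
python3 -m inch '[{"tx":0,"ty":0,"tz":0,"ax":0,"ay":0,"az":0,"jaw":0.7},{"tx":0,"ty":0,"tz":0,"ax":0,"ay":0,"az":0,"jaw":1},{"tx":0,"ty":0,"tz":0,"ax":0,"ay":0,"az":0,"jaw":1},{"tx":0,"ty":0,"tz":0,"ax":0,"ay":0,"az":0,"jaw":1},{"tx":0,"ty":0,"tz":0,"ax":0,"ay":0,"az":0,"jaw":1},{"tx":0,"ty":0,"tz":-3,"ax":0,"ay":0,"az":0,"jaw":1},{"tx":0,"ty":0,"tz":-5,"ax":0,"ay":0,"az":0,"jaw":1},{"tx":0,"ty":0,"tz":-5,"ax":0,"ay":0,"az":0,"jaw":1},{"tx":0,"ty":0,"tz":-5,"ax":0,"ay":0,"az":0,"jaw":1},{"tx":-5,"ty":0,"tz":0,"ax":0,"ay":0,"az":0,"jaw":1},{"tx":-5,"ty":0,"tz":0,"ax":0,"ay":0,"az":0,"jaw":1},{"tx":-5,"ty":0,"tz":0,"ax":0,"ay":0,"az":0,"jaw":1}]'; python3 -m inch '[{"tx":-4,"ty":0,"tz":0,"ax":0,"ay":0,"az":0,"jaw":1},{"tx":0,"ty":0,"tz":0,"ax":0,"ay":0,"az":0,"jaw":1},{"tx":0,"ty":0,"tz":0,"ax":0,"ay":0,"az":0,"jaw":1},{"tx":0,"ty":0,"tz":0,"ax":0,"ay":0,"az":0,"jaw":1}]';python3 -c "
from h import *
im=check([('jar',67),('tube',116),('vial',78),('square_bottle',90)])
im,d=viewer.get_image('scene');save('s5.png',cv2.resize(im[80:230,260:500],(800,500)))"
```

```text
t: 39.65
ee_pos: [503.1, -16.7, 225.6]
orientation: [1.946, 2.466, 0.001]
ft_force: [0.5, 1.1, -0.7]
width: 88.0
t: 40.15
ee_pos: [511.8, -53.3, 225.2]
orientation: [-1.945, -2.466, 0.0]
ft_force: [0.5, 0.5, -0.9]
width: 87.8
rack [564.6 152.8] 13.3 rms 0.08 972
jar in rack [99.6  0. ] top z 79.9
tube in rack [35.1  0.8] top z 129.3
vial in rack [-34.    0.6] top z 90.9
square_bottle in rack [-98.3   0.8] top z 102.5
```

View pics/s5.png

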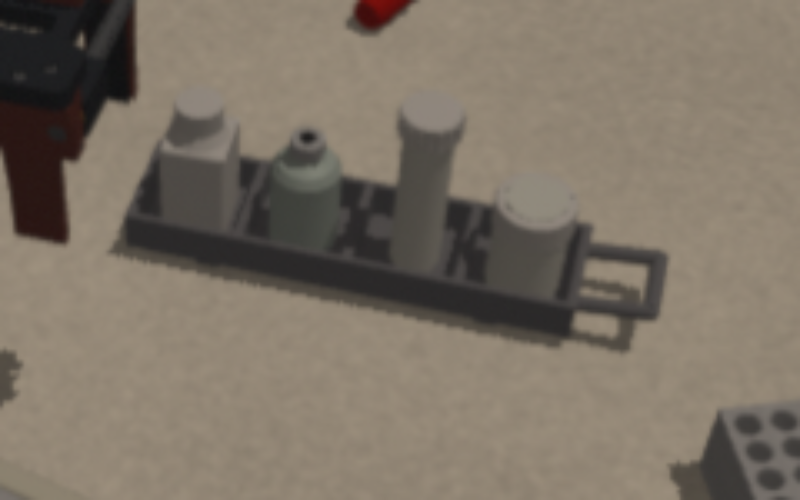

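All four stand upright in their places and the gripper is clear.

```bash
python3 -c "
from h import *
ctrl.close_job()"
```

```text
the job is handed in; nothing more can be done
```

All four containers are now in the rack in the heater's order, counted from the handle: jar, tube, vial, square bottle. I handed the job in at about 40 s on the robot's clock.

My last checks used the overhead camera and a scene picture:
- **Position:** each container is within about 2 mm of its place centre.
- **Height:** the tops are at 80, 129, 91 and 102.5 mm, which fits each one standing on the 12 mm floor.
- **Rack:** it measured (564.6, 152.8) mm with a yaw of 13.3°, the same as at the start.
- **Upright and clear:** the scene picture shows all four upright and the gripper away from everything.

Two things went wrong or disagreed along the way:
- **Refused move:** my first move command was refused because its rows lacked some keys. Nothing moved, and I retyped it.
- **Tube grip width:** the fingers read 32.3 mm on the 30 mm tube. It hung straight and was set down cleanly, and I found no cause.

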